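# Push the retaining clip into the pump shaft groove

### The job

Fit the orange retaining clip onto the sonde pump's shaft: take it from the yellow tray by its upright tab, lay it flat on the grey wheel beside the shaft with its mouth towards the shaft, then slide it sideways into the groove under the shaft's head until it snaps fully home, and let go. Feel your way: press on the wheel and shaft, with clip or gripper, with less than 25 N, and leave the bottle, spacer ring and screwdriver where they are.

Things in the scene. Friction and masses are not known exactly. Their poses are not given: they have to be found in the camera images.
- clip_grip (a point): Loose orange moulded clip (50 g), flat in the tray: centre of its upright tab, 24 mm above the clip's underside. Tab 14 (x) x 16 (y) x 38 mm tall: grip it across y. +x points from tab to open mouth, z up. Under the tab a plate 5 mm thick, up to 34 mm wide, from 8 mm behind to 26 mm ahead of this point, then two springy jaws to 45 mm ahead. The bore centre is 34 mm ahead.
- clip_bore (a point): Centre of the clip's bore, on its underside; same axes. Seated, it lies on the shaft's axis. The jaws end in round noses 7 mm thick, 10.6 mm apart, which must spring open to pass the 16 mm neck: the push rises to some 5 to 12 N with this point 15 to 9 mm from the axis, drops to almost nothing from 8 to 1 mm, then meets a rigid stop.
- shaft_low (a point): On the axis of the upright shaft, at the LOWEST height that the grey wheel's flat upper face (disc, 110 mm across) can have. Wheel and shaft stand 0 to 18 mm higher than this, unmeasured: find the face by touch. Above the face: groove (brass neck 16 mm across, 7.5 mm high), then steel head 24 mm across, 18 mm high. The clip may enter from any side.
- pump: Drive unit with wheel and shaft: fixed aluminium box 150 x 150 x 78 mm, white panel in front (-x); origin under its centre, on the bench. The wheel's face is 104 to 122 mm above it. The wheel lies on a spring washer: pressed down it starts to sink at 1 N, 1 mm more per 3.5 N, at most 1.5 mm. The shaft is rigid; neither turns.
- tray: Shallow yellow parts tray, fixed, 200 x 160 x 16 mm, walls and floor 4 mm thick; origin under its centre, on the bench.
- bottle: Bystander: small amber glass bottle with black cap, 36 mm diameter, 75 mm tall, standing on the bench; origin at the centre of its foot.
- spacer: Bystander: loose steel ring 28 mm outside diameter, 5 mm high, lying in the tray; origin at its centre underneath.
- screwdriver: Bystander: screwdriver about 130 mm long lying on the bench beyond the drive unit; origin near its middle, x towards its tip.
Not all that is in view belongs to the job. Of the things that look like the part that bears clip_grip, take the one that is farthest to the robot's right at the start.

How it is judged:
By the outcome, as a careful person would: the job done as asked, in the order asked, and still so for the second after the job is handed in, with the robot touching nothing.
It also fails if it takes over 45 s, if anything falls off the work surface, if the arm or the gripper's body presses on something with over 40 N, if the wrist force passes 120 N, or if a joint passes its speed limit or range.

### The arm

A 7-joint arm with a two-finger parallel gripper is mounted at the origin on the work surface. World frame = base frame: x ahead of the robot, y to its left, z up, the work surface at z = 0. Lengths are in m, angles in rad, forces in N, time in s.
With the tool pointing down it reaches from about 0.4 to 0.9 m from the base axis. Payload 5.6 kg.
Tool frame: the origin (TCP) lies midway between the tips of the shut fingers; the grasp point (between the pads) lies 19 mm behind it; z points along the fingers, y is the line along which they close (so a half turn about z gives the same grasp; the last joint's range is limited). The gripper opens to 92 mm and grips with 3 to 60 N. Pads are 20 mm wide; open, the fingers measure 128 mm over their backs; the gripper's body (75 mm by 189 mm) begins 69 mm behind the grasp point.
Start: joints at [1.134, 0.468, -0.012, 1.603, 0.006, 1.071, -0.056], TCP at [0.249, -0.6, 0.215] pointing down, gripper open.
Joint ranges: [-2.53, 2.53], [-0.31, 2.02], [-1.57, 1.55], [0.28, 2.44], [-1.29, 4.43], [0.15, 1.84], [-2.92, 2.92]. Speed limits (rad/s): [2.57, 2.57, 3.14, 3.14, 3.14, 3.14, 3.14].

### API

Orientations are given as a 3x3 rotation matrix whose columns are the frame's x, y, z axes.
In Python, from station import env, effector, solver, viewer, workorder, search_frame, tip_of gives the robot as it stands. Calls block until the motion is done:
- env.reach(position, orientation): joint-space move of the TCP to a pose.
- env.movel(position, frame=None, rate=0.15): straight line of the TCP; frame=None keeps the orientation; rate is the mean speed in m/s.
- env.goto_joints(angles): joint-space move.
- effector.release() and effector.grasp(squeeze=None): open the fingers fully, or close them until they stop; squeeze is the grip in N (None keeps the last).
- env.pause(seconds).
- solver.inverse_kinematics(position, orientation): joint angles nearest the present ones, or None.
- env.sense(): the state.
- viewer.read_camera(name): name is "scene" or "top"; returns (picture, depth): 480x640x3 uint8, red, green, blue; 480x640 float32, m along the optical axis (not along the pixel's ray), 0 where there is no reading.
- viewer.camera_info(name): a dict with "intrinsics" (3x3 intrinsics, pixels), "eye" and "rotation" of the camera in the world. Camera axes: x right, y up, looking along -z (the intrinsics and any distortion apply to the point x, -y, -z); pixel columns grow to the right and rows downward; lengths in m; the calibration is good to about 2 mm. A picture is of the moment at which its call begins. camera_info takes no time and is no camera call.
A pose or a line that the arm cannot do raises env.PlanningError and nothing moves.
- workorder.finish_job(): hands the job in; it is judged then, once.
Trained networks look in the newest picture that a camera, given by its name, has taken for a name from the list of things; names that differ only in an ending like _2 or _b are one class to them, and where a whole thing is asked for, a point or a joint stands for the part that bears it (a point fixed in the world has none). Each returns a list of dicts, best first, with "score" (0 to 1); they miss things now and then, are a little off and sometimes report something else, mostly with a low value. They report only what shows in the picture. A call takes as long as a camera call. They do not tell look-alikes from the thing itself.
- search_frame(camera, name): "at" ([x, y, z] in m, in world coordinates, good to about 4 mm: the middle of the surface that is visible of it).
- tip_of(camera, name): "at" ([x, y, z] in m, in world coordinates, good to about 4 mm: a listed point, or the origin of a listed thing).
The state is a dict: "t": time; "joint_positions": joint angles; "joint_velocities": joint speeds; "tau": joint torques, N m; "ee_pos": TCP position; "tcp_rot": TCP orientation; "wrist_force": force on the tool from outside, world axes, zero at the start; "moment": the same for the moment, N m; "gripper_width": finger opening in m; "grasp_force": force on a finger pad.
Only numpy, scipy, OpenCV 4.12 (cv2) and the standard library are available. Lean on these libraries where they do the work, as an engineer would, in place of code of your own. Each camera call takes 0.05 s, during which the arm holds its last target. There are 200 camera calls.

## Working session

There is one attempt and no reset: what is moved stays moved. The work goes in short steps, each a Python script; the robot and the scene stay as the last script left them, time stands still between calls to the robot, and variables do not carry over. Pictures are saved under pics/ and viewed, at most 10 in all, crops included, and the job is handed in when it is done.

```bash
ls; mkdir -p pics
python3 - <<'E'
from station import env, effector, solver, viewer, workorder, search_frame, tip_of
import cv2,numpy as np
ims=[]
for c in ("scene","top"):
    p,d=viewer.read_camera(c); cv2.imwrite(f"pics/{c}0.png",p[:,:,::-1])
    i=viewer.camera_info(c); print(c,{k:np.round(v,3).tolist() if not isinstance(v,str) else v for k,v in i.items()})
    for n in ("clip_grip","clip_bore","shaft_low","pump","tray","spacer"):
        print(n,[(np.round(r["at"],3).tolist(),round(r["score"],2)) for r in tip_of(c,n)])
s=env.sense(); print(s["t"],s["wrist_force"],s["ee_pos"],s["tcp_rot"],s["gripper_width"])
E
```

```text
pics
scene {'intrinsics': [[492.569, 0.0, 327.261], [0.0, 492.569, 240.709], [0.0, 0.0, 1.0]], 'eye': [1.086, -0.314, 0.485], 'rotation': [[0.556, -0.438, 0.706], [0.831, 0.316, -0.458], [-0.022, 0.842, 0.539]]}
clip_grip [([0.49, -0.156, 0.031], 0.91), ([0.497, 0.009, 0.022], 0.72), ([0.381, 0.089, 0.026], 0.58)]
clip_bore [([0.528, -0.162, 0.004], 0.97), ([0.408, 0.109, 0.002], 0.74), ([0.493, -0.021, 0.004], 0.58)]
shaft_low [([0.565, 0.139, 0.103], 0.87), ([0.62, -0.132, 0.005], 0.73)]
pump [([0.572, 0.139, 0.0], 0.6)]
tray [([0.553, -0.165, -0.0], 0.9)]
spacer [([0.618, -0.131, 0.005], 0.51)]
top {'intrinsics': [[617.829, 0.0, 317.217], [0.0, 617.829, 240.084], [0.0, 0.0, 1.0]], 'eye': [0.405, -0.006, 1.079], 'rotation': [[-0.004, 0.983, -0.182], [-1.0, -0.005, -0.003], [-0.004, 0.182, 0.983]]}
clip_grip [([0.377, 0.087, 0.024], 0.95), ([0.493, -0.154, 0.027], 0.68), ([0.493, 0.009, 0.022], 0.67)]
clip_bore [([0.408, 0.109, 0.001], 0.61), ([0.525, -0.168, 0.004], 0.55)]
shaft_low [([0.568, 0.134, 0.1], 0.97)]
pump [([0.571, 0.14, 0.001], 0.98), ([0.621, -0.13, 0.006], 0.69)]
tray [([0.547, -0.16, -0.002], 0.65)]
spacer [([0.625, -0.131, 0.008], 0.6)]
0.7 [-0.2255827   0.44283075  0.59072262] [ 0.24934793 -0.60028963  0.21461636] [[ 9.23517621e-01  3.83555996e-01 -2.66051471e-05]
 [ 3.83555993e-01 -9.23517620e-01 -7.37667750e-05]
 [-5.28640110e-05  5.79203530e-05 -9.99999997e-01]] 0.09202520891468305
```

View images.

View pics/top0.png

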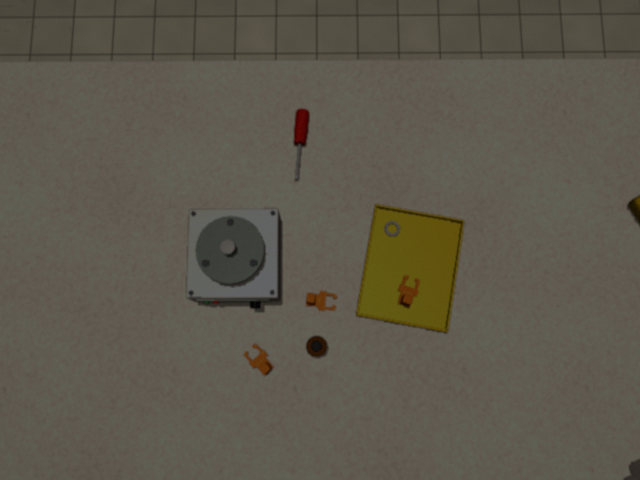

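View pics/scene0.png

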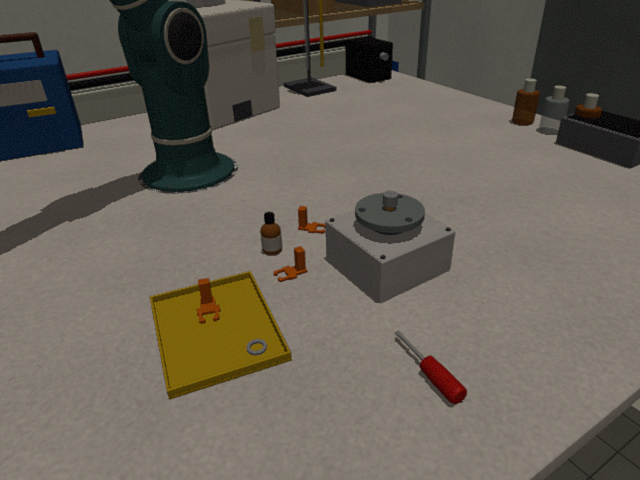

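Top view: orange look-alikes at (408,291) in the tray, (321,300) and (259,360) on the bench; the tray one is farthest right (y≈-0.155) and is the one to take. Scene view: same tray clip at (206,300), shaft head at (390,200). Next I check the crop and measure from depth.

```bash
cat > h.py <<'E'
from station import env, effector, solver, viewer, workorder, search_frame, tip_of
import cv2,numpy as np
def cloud(c):
    p,d=viewer.read_camera(c); i=viewer.camera_info(c); K=np.array(i["intrinsics"])
    v,u=np.mgrid[:480,:640]; X=(u-K[0,2])/K[0,0]*d; Y=(v-K[1,2])/K[1,1]*d
    P=np.stack([X,-Y,-d],-1)@np.array(i["rotation"]).T+np.array(i["eye"])
    P[d==0]=np.nan
    return p,P
def orange(p):
    h=cv2.cvtColor(p,cv2.COLOR_RGB2HSV); return (h[...,0]>5)&(h[...,0]<18)&(h[...,1]>170)&(h[...,2]>90)
E
python3 - <<'E'
from h import *
crops=[]
for c in ("top","scene"):
    p,P=cloud(c); o=orange(p)
    m=o&(P[...,1]<-0.08)&(P[...,1]>-.24)&(P[...,0]>.42)&(P[...,0]<.6)
    q=P[m]; print(c,len(q)); 
    for lo,hi in ((.0,.016),(.016,.036),(.036,.06)):
        s=q[(q[:,2]>lo)&(q[:,2]<hi)]
        if len(s): print(lo,len(s),s.mean(0).round(4),s.min(0).round(4),s.max(0).round(4))
    r=np.hypot(P[...,0]-.567,P[...,1]-.136)<.08
    for lo,hi in ((.07,.085),(.098,.126),(.126,.16)):
        s=P[r&(P[...,2]>lo)&(P[...,2]<hi)]
        if len(s): print("pump",lo,len(s),s.mean(0).round(4),np.median(s,0).round(4),s.min(0).round(4),s.max(0).round(4))
    print("bench",np.nanmedian(P[...,2][(abs(P[...,0]-.45)<.03)&(abs(P[...,1]+.0)<.3)]))
    u,v=(408,291) if c=="top" else (206,300)
    crops.append(cv2.resize(p[v-28:v+28,u-28:u+28],(400,400),interpolation=cv2.INTER_CUBIC))
    if c=="top":
        p8=p
cv2.imwrite("pics/crop.png",np.hstack(crops)[:,:,::-1])
E
```

```text
top 240
0.0 181 [ 0.5165 -0.1608  0.0082] [ 0.5032 -0.1791  0.0025] [ 0.5384 -0.1438  0.0128]
0.036 59 [ 0.4957 -0.1535  0.0462] [ 0.4881 -0.1605  0.0413] [ 0.5037 -0.1463  0.0509]
pump 0.07 3351 [0.5595 0.1307 0.0768] [0.5476 0.1218 0.0768] [0.4938 0.0618 0.0705] [0.6443 0.2123 0.0835]
pump 0.098 3484 [0.5682 0.1362 0.108 ] [0.567  0.1354 0.1081] [0.5145 0.0821 0.0982] [0.6248 0.1913 0.1255]
pump 0.126 192 [0.569  0.1367 0.1331] [0.569  0.1364 0.1331] [0.5572 0.1247 0.126 ] [0.5806 0.1486 0.1387]
bench -0.0005795581969463282
scene 315
0.0 262 [ 0.5141 -0.1574  0.0081] [ 0.4566 -0.1777  0.0024] [ 0.5399 -0.1398  0.0155]
0.036 53 [ 0.496  -0.1513  0.0459] [ 0.4879 -0.1596  0.0441] [ 0.5022 -0.1438  0.0475]
pump 0.07 2328 [0.5911 0.1154 0.0765] [0.6007 0.1062 0.0766] [0.4964 0.0639 0.07  ] [0.6456 0.2139 0.0806]
pump 0.098 2097 [0.5797 0.131  0.1075] [0.5808 0.1294 0.1077] [0.5153 0.0838 0.098 ] [0.6254 0.1938 0.1257]
pump 0.126 144 [0.5723 0.137  0.1316] [0.5726 0.1365 0.1328] [0.5584 0.1277 0.126 ] [0.5822 0.1506 0.1348]
bench -8.118196187262283e-05
```

View pics/crop.png

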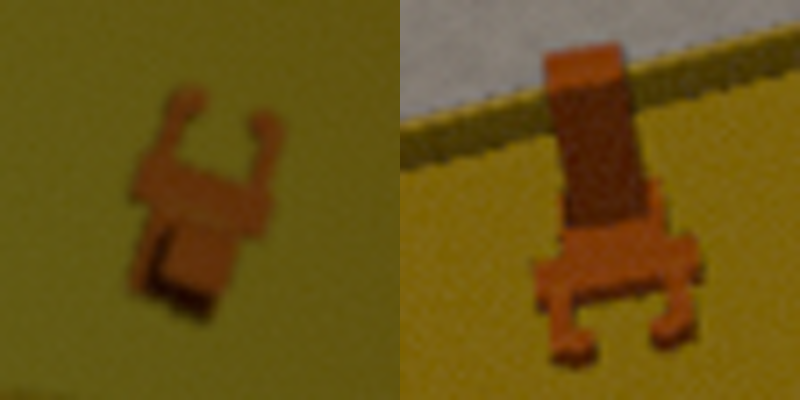

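The crop confirms the tray part: tab at the rear (crop ~200,262), two jaws with the mouth towards +x and slightly -y (noses ~187,105 and 268,125). Its tab top at z≈46 mm matches 4+43 mm. Face height from depth is ≈0.108, and the shaft axis is ≈(0.570, 0.1375).

```bash
cat >> h.py <<'E'
def frame(a): return np.array([[np.cos(a),np.sin(a),0],[np.sin(a),-np.cos(a),0],[0,0,-1.]])
def ray(c,u,v,z):
    i=viewer.camera_info(c); K=np.array(i["intrinsics"]); e=np.array(i["eye"])
    d=np.array(i["rotation"])@[(u-K[0,2])/K[0,0],-(v-K[1,2])/K[1,1],-1]
    return e+d*(z-e[2])/d[2]
def st(tag=""):
    s=env.sense(); print(tag,round(s["t"],2),s["ee_pos"].round(4) if hasattr(s["ee_pos"],"round") else s["ee_pos"],np.round(s["wrist_force"],2),np.round(s["moment"],2),round(s["gripper_width"],4),np.round(s["grasp_force"],1)); return s
E
python3 - <<'E'
from h import *
n1=ray("top",380+187/7.143,263+105/7.143,.011);n2=ray("top",380+268/7.143,263+125/7.143,.011)
print(n1,n2,np.linalg.norm(n1-n2))
d=n1-n2; print("heading from noses",np.arctan2(-d[0],d[1]))
tab=np.array([.496,-.1525]); m=(n1+n2)[:2]/2-tab; print("heading tab-nose",np.arctan2(m[1],m[0]),np.linalg.norm(m))
print("tab ray",ray("top",380+203/7.143,263+258/7.143,.047))
a=-.25
st("start")
env.reach([.496,-.1525,.12],frame(a)); st("above")
E
```

```text
[ 0.53487677 -0.15664652  0.011     ] [ 0.52990341 -0.17616916  0.011     ] 0.020146161824083613
heading from noses -0.24944282213284133
heading tab-nose -0.3650570931993618 0.03895724168886846
tab ray [ 0.49455396 -0.15420464  0.047     ]
start 0.8 [ 0.2494 -0.6002  0.2146] [ 0.83  0.5  -0.38] [ 0.01 -0.04 -0.02] 0.0919 0.0
above 2.68 [ 0.4961 -0.1535  0.1202] [-0.18 -0.56 -0.13] [ 0.1   0.03 -0.02] 0.0918 0.0
```

Run:
```python
from h import *
a=-.28
env.movel([.495,-.1535,.05],frame(a)); st()
env.movel([.495,-.1535,.019],rate=.1); st("down")
effector.grasp(50); st("grasped")
x=env.sense()["ee_pos"]; env.movel([x[0],x[1],.022],rate=.02)
F=[]
for _ in range(6): F.append(env.sense()["wrist_force"]); env.pause(.02)
print(np.round(F,2)); st()
env.movel([x[0],x[1],.19],rate=.25); st("up")
p,P=cloud("scene"); c=p[150:400,100:500]
cv2.imwrite("pics/lift.png",cv2.resize(c,(800,500))[:,:,::-1])
```

```text
3.3 [ 0.4953 -0.1539  0.0503] [ 0.   -0.11 -0.19] [-0.   -0.01  0.06] 0.0918 0.0
down 3.76 [ 0.4952 -0.1535  0.0193] [ 0.4  -0.14  0.4 ] [ 0.02 -0.04  0.05] 0.0917 0.0
grasped 4.89 [ 0.495  -0.1535  0.019 ] [-0.36 -0.11  0.13] [ 0.09 -0.03 -0.01] 0.0153 50.0
[[ 0.02 -0.63 -0.35]
 [-0.63  0.05 -0.07]
 [-0.62 -0.13  0.05]
 [ 0.65 -0.2  -0.02]
 [-0.12 -0.27 -0.69]
 [ 0.42 -0.1  -0.47]]
 5.29 [ 0.4949 -0.1535  0.022 ] [-0.03 -0.83 -0.1 ] [0.06 0.08 0.03] 0.0157 50.0
up 6.12 [ 0.494  -0.1533  0.1889] [-0.77  0.62 -0.33] [0.01 0.02 0.05] 0.0156 50.0
```

View pics/lift.png

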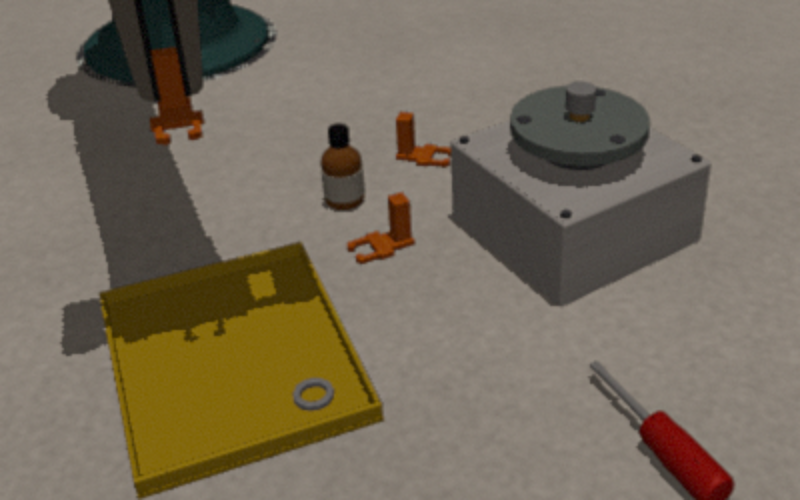

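The clip hangs straight in the fingers (160-200, 50-135) and the look-alikes, bottle and spacer are untouched. Next I carry it beside the shaft, hover about 6 mm above the face and check alignment.

Run:
```python
from h import *
env.reach([.504,.1375,.17],frame(0)); st()
env.movel([.504,.1375,.129],rate=.1); st("hover")
ims=[]
for c in ("scene","top"):
    p,P=cloud(c); o=orange(p)
    m=o&(abs(P[...,0]-.53)<.05)&(abs(P[...,1]-.1375)<.03)&(P[...,2]>.1)
    q=P[m]; 
    if len(q):
        print(c,len(q),q.min(0).round(4),q.max(0).round(4))
        lo=q[q[:,2]<.126]; print("plate",lo.mean(0).round(4),np.percentile(lo,[3,97],axis=0).round(4))
    h=P[(np.hypot(P[...,0]-.57,P[...,1]-.1375)<.02)&(P[...,2]>.1305)]
    print("head",len(h),h.mean(0).round(4),np.percentile(h,[2,98],axis=0).round(4))
    print([(np.round(r["at"],4).tolist(),round(r["score"],2)) for r in tip_of(c,"clip_bore")+tip_of(c,"shaft_low")])
    u,v=(375,215) if c=="scene" else (229,262)
    ims.append(cv2.resize(p[v-40:v+40,u-40:u+40],(400,400),interpolation=cv2.INTER_CUBIC))
cv2.imwrite("pics/hover.png",np.hstack(ims)[:,:,::-1])
```

```text
7.29 [0.5044 0.1356 0.1697] [0.48 0.22 0.48] [ 0.01  0.01 -0.03] 0.0157 50.0
hover 7.85 [0.5043 0.1371 0.1291] [ 0.06  0.34 -0.71] [ 0.05 -0.    0.03] 0.0155 50.0
scene 46 [0.5273 0.1232 0.1145] [0.5483 0.1519 0.1192]
plate [0.5372 0.1341 0.1173] [[0.5275 0.1239 0.115 ]
 [0.547  0.1502 0.1187]]
head 104 [0.5711 0.138  0.1331] [[0.5592 0.128  0.1306]
 [0.5811 0.1503 0.1349]]
[([0.4941, -0.0239, -0.0009], 0.81), ([0.4083, 0.1101, -0.0023], 0.7), ([0.5389, 0.1375, 0.1114], 0.66), ([0.5646, 0.1382, 0.1022], 0.56), ([0.5704, 0.1401, -0.0058], 0.48)]
head 37 [0.5657 0.1272 0.2726] [[0.5522 0.1201 0.1319]
 [0.5785 0.1313 0.4805]]
[([0.4938, -0.0228, -0.0005], 0.66), ([0.4027, 0.1128, 0.0012], 0.54), ([0.5688, 0.1354, 0.0982], 0.92)]
```

View pics/hover.png

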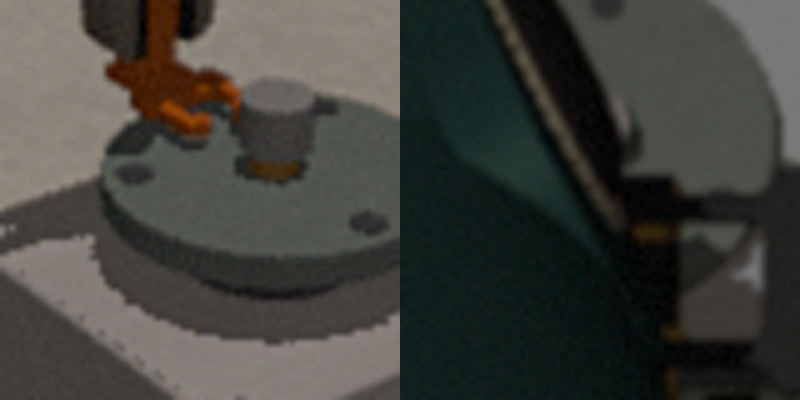

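Scene crop: the clip hovers level with its mouth towards the shaft head (near nose ~(185,125), head (278,110)); the top view is blocked by the arm. Next I descend by touch.

```bash
cat >> h.py <<'E'
def F(n=5):
    f=[]
    for _ in range(n): f.append(env.sense()["wrist_force"]); env.pause(.01)
    return np.mean(f,0)
E
python3 - <<'E'
from h import *
b=F(10); print("base",b.round(2)); z=.129
t0=env.sense()["t"]
while z>.112:
    z-=.0005; env.movel([.504,.1375,z],rate=.02); f=F()-b
    if f[2]>.6: print(round(z,4),env.sense()["ee_pos"].round(4),f.round(2))
    if f[2]>2.2: break
st(); print(env.sense()["t"]-t0); np.save("b.npy",b)
E
```

```text
base [-0.14  0.39 -0.43]
0.1235 [0.5041 0.1376 0.1236] [-0.2  -1.22  1.81]
0.123 [0.504  0.1375 0.1231] [-0.44 -0.29  3.16]
 11.73 [0.504  0.1375 0.1231] [-0.29 -0.16  3.17] [-0.03  0.12 -0.02] 0.0156 50.0
3.5
```

```bash
cat > slide.py <<'E'
from h import *
import sys
b=np.load("b.npy"); x0,y,z,xe=map(float,sys.argv[1:5]); x=x0; peak=0; px=None
while x<xe:
    x+=.001 if x<.526 else .0007
    env.movel([x,y,z],rate=.02); f=F(4)-b; e=env.sense()["ee_pos"]
    print(round(x,4),round(y,4),round(z,4),e.round(4),f.round(1))
    if -f[0]>peak: peak=-f[0]
    if np.linalg.norm(f)>15 or abs(f[1])>5: print("STOP"); break
    if x>.532 and peak>4 and f[0]<-6 and x>xe-.006: print("HOME?"); break
    if f[2]>5.5: z+=.0003
    if f[2]<1.5: z-=.0003
st()
E
python3 slide.py .504 .1375 .123 .527
```

```text
0.505 0.1375 0.123 [0.5047 0.1376 0.123 ] [-1.8 -0.5  4.3]
0.506 0.1375 0.123 [0.5059 0.1376 0.123 ] [-1.7 -0.2  3.6]
0.507 0.1375 0.123 [0.5071 0.1375 0.123 ] [-2.3  0.   3.7]
0.508 0.1375 0.123 [0.5081 0.1375 0.123 ] [-1.8 -0.9  3.3]
0.509 0.1375 0.123 [0.5091 0.1375 0.123 ] [-1.6 -0.5  3.5]
0.51 0.1375 0.123 [0.5101 0.1375 0.123 ] [-1.9 -0.6  3.9]
0.511 0.1375 0.123 [0.5111 0.1375 0.123 ] [-1.7 -0.8  4. ]
0.512 0.1375 0.123 [0.5121 0.1375 0.123 ] [-1.7 -0.2  4.2]
0.513 0.1375 0.123 [0.5131 0.1375 0.123 ] [-2.  -0.3  3.7]
0.514 0.1375 0.123 [0.5141 0.1375 0.123 ] [-1.9 -0.6  3.7]
0.515 0.1375 0.123 [0.5151 0.1375 0.123 ] [-2.2 -0.3  3.6]
0.516 0.1375 0.123 [0.5161 0.1375 0.123 ] [-1.9 -0.3  3.4]
0.517 0.1375 0.123 [0.5171 0.1375 0.123 ] [-1.9 -0.1  3.3]
0.518 0.1375 0.123 [0.5181 0.1375 0.123 ] [-1.9 -0.4  4. ]
0.519 0.1375 0.123 [0.5191 0.1375 0.123 ] [-1.9 -0.6  4.1]
0.52 0.1375 0.123 [0.52   0.1375 0.123 ] [-2.2 -0.4  3.9]
0.521 0.1375 0.123 [0.5205 0.1376 0.1229] [-4.2 -0.4  4.3]
0.522 0.1375 0.123 [0.521  0.1378 0.1228] [-5.4  0.8  5.2]
0.523 0.1375 0.123 [0.5214 0.1381 0.1228] [-7.3  0.4  6.5]
0.524 0.1375 0.1233 [0.5222 0.1383 0.1229] [-7.2  1.3  5.4]
0.525 0.1375 0.1233 [0.5224 0.1382 0.1228] [-9.   1.5  6.7]
0.526 0.1375 0.1236 [0.5227 0.1382 0.1229] [-10.8   1.    7.6]
0.5267 0.1375 0.1239 [0.5231 0.1381 0.123 ] [-10.8   1.1   6.5]
0.5274 0.1375 0.1242 [0.524  0.1381 0.1231] [-9.5  1.3  4.4]
 18.53 [0.524  0.1381 0.1231] [-9.4   1.95  4.26] [0.48 2.31 0.08] 0.0153 50.0
```

```bash
sed -i 's/>15 or/>18 or/' slide.py; python3 slide.py .5274 .1384 .1242 .5425
```

```text
0.5281 0.1384 0.1242 [0.5254 0.1385 0.1232] [-7.8  0.   4.3]
0.5288 0.1384 0.1242 [0.5273 0.1385 0.1235] [-5.3  0.5  3. ]
0.5295 0.1384 0.1242 [0.5298 0.1385 0.124 ] [-1.3 -0.   0.4]
0.5302 0.1384 0.1239 [0.5311 0.1384 0.124 ] [ 1.1  0.8 -1.2]
0.5309 0.1384 0.1236 [0.5315 0.1384 0.1238] [ 0.9  0.7 -0.3]
0.5316 0.1384 0.1233 [0.5318 0.1384 0.1235] [ 0.4 -0.3  1.3]
0.5323 0.1384 0.123 [0.5322 0.1384 0.1231] [-0.9  0.2  2.7]
0.533 0.1384 0.123 [0.5329 0.1384 0.123 ] [-1.3  0.8  4.2]
0.5337 0.1384 0.123 [0.5338 0.1384 0.123 ] [-1.1  0.4  4. ]
0.5344 0.1384 0.123 [0.5345 0.1384 0.123 ] [-0.7  0.2  3.9]
0.5351 0.1384 0.123 [0.5351 0.1384 0.123 ] [-0.7 -0.1  3.9]
0.5358 0.1384 0.123 [0.5357 0.1384 0.123 ] [-1.9  0.1  3.8]
0.5365 0.1384 0.123 [0.5363 0.1384 0.1229] [-2.1  0.4  4.2]
0.5372 0.1384 0.123 [0.5366 0.1384 0.1229] [-4.7  0.5  5.3]
0.5379 0.1384 0.123 [0.5367 0.1384 0.1228] [-6.1 -0.7  6.5]
HOME?
 22.78 [0.5367 0.1384 0.1228] [-6.36  0.48  6.23] [ 0.19  1.37 -0.02] 0.0157 50.0
```

Snap felt, then a rigid stop at TCP x=0.5367. I give a firmer push to be sure, unload, let go and retreat upward.

Run:
```python
from h import *
b=np.load("b.npy")
for x in (.5386,.5393,.54):
    env.movel([x,.1384,.1233],rate=.02); f=F(4)-b; print(x,env.sense()["ee_pos"].round(4),f.round(1))
    if f[0]<-10: break
env.movel([.5368,.1384,.1236],rate=.02); print((F()-b).round(1)); st()
effector.release(); st("open")
env.movel([.5368,.1384,.21],rate=.12); st("up")
env.reach([.42,-.2,.3],frame(0)); st("away")
ims=[]
for c in ("scene","top"):
    p,P=cloud(c); o=orange(p)
    m=o&(abs(P[...,0]-.55)<.06)&(abs(P[...,1]-.1375)<.05)&(P[...,2]>.1)
    q=P[m]; t=q[q[:,2]>.14]; print(c,len(q),t.mean(0).round(4),t.max(0).round(4),q[q[:,2]<.125].mean(0).round(4))
    print([(np.round(r["at"],4).tolist(),round(r["score"],2)) for r in tip_of(c,"clip_bore")])
    u,v=(385,210) if c=="scene" else (229,255)
    ims.append(cv2.resize(p[v-40:v+40,u-40:u+40],(400,400),interpolation=cv2.INTER_CUBIC))
cv2.imwrite("pics/done.png",np.hstack(ims)[:,:,::-1])
```

```text
0.5386 [0.5367 0.1384 0.1228] [-6.6  0.1  6.7]
0.5393 [0.5368 0.1384 0.1229] [-8.7  0.1  8.5]
0.54 [0.5369 0.1383 0.1229] [-10.8  -0.1  10.1]
[-3.6  0.4  3. ]
 23.98 [0.5365 0.1383 0.1234] [-4.02  0.78  2.41] [0.23 0.84 0.06] 0.0156 50.0
open 25.17 [0.5368 0.1384 0.1236] [0.09 1.12 0.21] [ 0.03 -0.04 -0.04] 0.092 0.0
up 26.03 [0.5363 0.1382 0.2093] [-0.57 -0.5  -0.23] [ 0.05 -0.01  0.02] 0.0921 0.0
away 27.42 [ 0.4205 -0.1989  0.2996] [0.24 0.67 0.33] [ 0.04 -0.01  0.  ] 0.0921 0.0
scene 133 [0.5378 0.1384 0.1504] [0.5429 0.1452 0.1521] [0.5565 0.1325 0.1127]
[([0.4916, -0.0247, 0.0004], 0.79), ([0.57, 0.1358, 0.1083], 0.62), ([0.4059, 0.1105, 0.0028], 0.55)]
top 250 [0.5362 0.1376 0.1513] [0.5417 0.1448 0.1547] [0.5556 0.1361 0.1128]
[([0.4042, 0.11, 0.001], 0.9), ([0.57, 0.1346, 0.1049], 0.79), ([0.4963, -0.0248, -0.0016], 0.73)]
```

View pics/done.png

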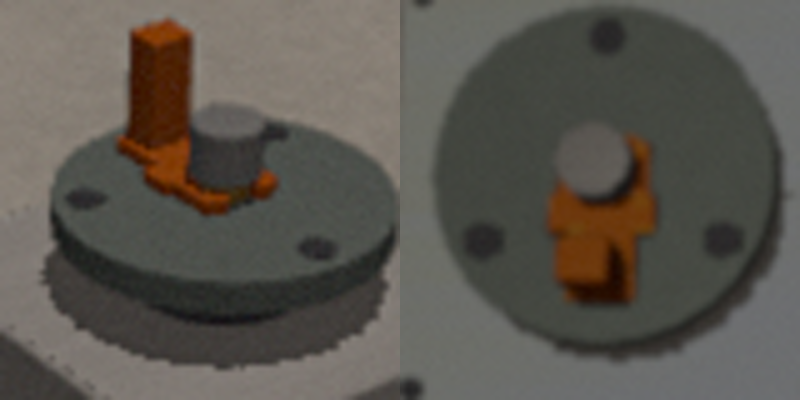

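The clip lies flat with its jaws around the neck under the head (left crop, noses ~(215,205) and (268,183)), and the tab is 34 mm from the axis, so it is seated.

```bash
python3 -c "
from station import workorder
print(workorder.finish_job())"
```

```text
the job is handed in; nothing more can be done
None
```

The job is handed in: the retaining clip is snapped home on the pump shaft and released after about 27 s. Measured contact forces stayed below about 15 N, and the bottle, spacer ring and screwdriver were not approached.

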